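Index the tube camera to the loaded rack

TASK

The tube-check camera on its swing arm stands over the empty middle lane. Hook a fingertip through the red ring and lift the spring index pin out of its hole, swing the arm one hole so that the camera stands over the lane whose rack holds tubes, and let the pin drop fully home in that hole. Don't pinch or force the ring, and leave the racks and everything else on the bench where they stand.

Things in the scene. Friction and masses are not known exactly. Their poses are not given: they have to be found in the camera images.
- stand: Fixed bench stand: white base plate 180 x 170 mm, aluminium post with the swing arm on top, index sector on one side, three rack lanes on the other. Origin: on the arm's vertical pivot axis, at bench height. x points from the pivot to the rack lanes (towards the robot's right and ahead), y 90 degrees to the left of x, z up. The pull ring is on the -x side, the camera on the +x side.
- sector_mid (a point): Middle hole of the steel index sector, at its mouth, 168 mm above the bench. The sector is a flat plate 10 mm thick, 88 to 142 mm from the pivot, with five round 10.5 mm holes on a circle of 120 mm radius about the pivot, 18 degrees (38 mm) apart: this one and two on either side.
- lane_mid (a point): Middle of the empty middle lane's floor, 8 mm above the bench, 162 mm from the pivot. The three lanes run along the stand's x at y = -53, 0 and +53 mm, between low aluminium guides.
- swing_arm (a joint): Arm angle (rad) about the pivot; starts at 0 (middle hole), + is counter-clockwise from above. The beam is 26 mm wide, top 186 mm high; camera and ring at opposite ends: at +0.314 (one hole) the camera is over the lane at the stand's y = +53 mm and the ring has gone 37 mm to -y; at -0.314 the reverse. Light friction (0.1 N m), stays where left, 0.01 rad of play with the pin home. Stops at +-0.70.
- index_pin (a joint): Lift (m) of the vertical 8 mm index pin on the arm, 120 mm from the pivot: 0 = home in a hole, 0.008 = its round nose is clear of the sector, 0.020 = upper stop. A spring presses it down with 5 N at 0, 8 N at the top. Let go between holes it rides on the sector and drops in when a hole comes under it.
- ring_centre (a point): Centre of the red pull ring fixed on top of the pin, about 242 mm above the bench (pin home); moves with pin and arm. Round, 6 mm wire, inner diameter 50 mm. Axes are the arm's: x from the ring to the pivot, z up. Its plane holds y and leans 25 degrees, top towards the pivot: a finger pointing along +x and 25 to 50 degrees down goes straight through. It does not tilt or turn on the pin.
- pin_sleeve (a point): Top of the 20 mm thick steel sleeve in which the pin slides, 208 mm above the bench, under the ring and 22 mm above the top of the beam. The space around and behind the ring is otherwise free.
- lens (a point): The camera's lens, underneath the white camera head (52 x 52 x 44 mm) on the far end of the arm, about 151 mm above the bench, looking down; 170 mm from the pivot.
- rack_full_mid (a point): Blue sample rack with five capped tubes (red, purple and yellow caps), 120 mm long (its x axis, along the lane), 26 mm wide, tubes to 92 mm. Stands loose in one of the two outer lanes (either side), on a deck 8 mm above the bench. The point is at its middle, 30 mm above its underside.
- rack_empty_mid (a point): The same blue rack without tubes, 58 mm high, loose in the other outer lane. The point is at its middle, 30 mm above its underside.
- reagent_bottle: White reagent bottle, 56 mm diameter, 115 mm high, bystander. Origin at the centre of its underside.
- dropper_vial: Small vial with a green cap, 30 mm diameter, 58 mm high, bystander. Origin at the centre of its underside.
- marker: Marker pen lying on the bench, 130 mm long (x axis), 13 mm thick, bystander. Origin at the middle of its underside.
- kit_box: White and teal kit carton 100 x 150 x 55 mm, bystander. Origin at the centre of its underside.
- wash_jar: Amber jar with a white lid, 68 mm diameter, 85 mm high, bystander. Origin at the centre of its underside.

How it is judged (in metres and radians):
On the way, in this order (a step that is already met when the one before it is completed fails the run):
1. the index pin is lifted out of its hole while the arm is still at that hole (value of joint index_pin above 0.007 m and value of joint swing_arm between -0.06 and 0.06 rad), for 0.05 s.
2. the arm is swung one hole and the camera is over the rack with tubes (horizontal distance between lens and rack_full_mid below 0.022 m), for 0.1 s.
At the end, for the whole second after the job is handed in: The index pin is home (within 3 mm of its lowest position) in the hole next to the one it left, the arm at 18 degrees (+-1.4) from its start on the side that puts the lens above the middle of the tube-filled rack (within 22 mm seen from above), the arm at rest, both racks upright in their lanes (value of joint index_pin below 0.003 m and horizontal distance between lens and rack_full_mid below 0.022 m and (value of joint swing_arm between 0.29 and 0.338 rad or value of joint swing_arm between -0.338 and -0.29 rad) and velocity of joint swing_arm between -0.05 and 0.05 rad/s and angle between each of rack_full_mid, rack_empty_mid's own z axis and vertical below 0.1 rad); the robot touches nothing.
It fails at once if a tube rack is pushed more than 12 mm, tipped or lifted (distance of any of rack_full_mid, rack_empty_mid from where it was at the start of the episode above 0.012 m or angle between any of rack_full_mid, rack_empty_mid's own z axis and vertical above 0.2 rad).
It fails at once if a bystander is pushed more than 30 mm, lifted or knocked over (distance of any of reagent_bottle, dropper_vial, marker, kit_box, wash_jar from where it was at the start of the episode above 0.03 m).
It fails at once if the ring is pinched or forced, or the stand or its arm pushed, with more than 35 N (contact force between the fingers and stand above 35 N).
It also fails if it takes over 38 s, if anything falls off the work surface, if the arm or the gripper's body presses on something with over 40 N, if the wrist force passes 120 N, or if a joint passes its speed limit or range.

ROBOT

A 6-joint arm with a two-finger parallel gripper is mounted at the origin on the work surface. World frame = base frame: x ahead of the robot, y to its left, z up, the work surface at z = 0. Lengths are in mm, angles in rad, forces in N, time in s.
With the tool pointing down it reaches from about 225 to 875 mm from the base axis. Payload 3.4 kg.
Tool frame: the origin (TCP) lies between the finger pads; the fingertips stand tcp_to_tips ahead of it and the grasp point (between the pads) lies 5 mm behind it (tcp_to_tips is the distance from the TCP to the fingertips, in mm); z points along the fingers, y is the direction in which the jaws open and shut (so a half turn about z gives the same grasp; the last joint's range is limited). The gripper opens to 85 mm and grips with 20 to 120 N. Pads are 22 mm wide; open, the fingers measure 114 mm over their backs; the gripper's body (76 mm by 85 mm) begins 54 mm behind the grasp point. The pads swing forward as they close: fully open they stand 13 mm farther back than shut.
Start: joints at [-1.344, 0.276, 1.505, -0, 1.361, -0.121], TCP at [195.978, -540.605, 245.328] pointing down, gripper open.
Joint ranges: [-2.89, 2.89], [-0.75, 2.08], [0.22, 2.7], [-1.18, 4.32], [0.11, 2.71], [-2.7, 2.7]. Speed limits (rad/s): [2.57, 2.57, 3.14, 3.14, 3.14, 3.14].

INTERFACE

Orientations are given as a unit quaternion [x, y, z, w].
In Python, from bench import get_state, capture, hand_in, boxes_of, tcp_to_tips gives the robot as it stands.
- The arm moves only by the shell command python3 -m inch 'ROWS' [OPENING] [FORCE]. ROWS is JSON, a list of rows, each an object of numbers: "tx", "ty", "tz": the shift along the tool's x, y, z in m; "roll": the turn about the tool's z in degrees. A call has 1 to 20 rows; each row is the pose to reach, as a shift and turn from the pose commanded when the call began, along the tool's axes at that moment; what a row does not reach only later rows make up. A row lasts 1/12 s, in which the tool goes at most 41.7 mm and 7.16 degrees, less where a joint would pass 70% of its speed; a pose out of reach is approached as far as the arm can. A call with a gripper value outside its range is refused whole. OPENING is the finger opening in m, from 0 to 0.0854, set as the call begins (- or left out, the last holds). The fingers move at their own pace and stop on an object; FORCE is the grip in N (left out, the last holds). Time passes only in rows, so rows that repeat a pose let the fingers close. It gives the time, the measured TCP pose, the force and the opening at its end, in the units of the state.
- get_state(): the state, without advancing time (a new reading comes with each control period).
- capture(name): name is "scene" or "top" or "wrist"; returns a dict with "image" (400x640x3 uint8, red, green, blue), "z_map" (400x640 float32, mm along the optical axis (not along the pixel's ray), 0 where there is no reading), "camera_matrix" (3x3 intrinsics, pixels), "world_to_cam" (4x4, takes a point from world to camera coordinates). Camera axes: x right, y down, z forward; pixel columns grow to the right and rows downward; lengths in mm; the calibration is good to about 2 mm. A picture is of the moment at which its call begins.
- hand_in(): hands the job in, once; it reports no verdict.
Trained networks look in a picture, given as the dict that the camera call returned (one of the last four; its "shot" number tells which), for a name from the list of things; names that differ only in an ending like _2 or _b are one class to them, and where a whole thing is asked for, a point or a joint stands for the part that bears it (a point fixed in the world has none). Each returns a list of dicts, best first, with "p" (0 to 1); they miss things now and then, are a little off and sometimes report something else, mostly with a low value. They report only what shows in the picture. A call takes as long as a camera call.
- boxes_of(label, picture): "point" ([row, column] in pixels, amid what is visible of it).
The state is a dict: "t": time; "joint_pos": joint angles; "joint_vel": joint speeds; "joint_torque": joint torques, N m; "position": TCP position; "eef_rot": TCP orientation; "contact_force": force on the tool from outside, world axes, zero at the start; "wrist_torque": the same for the moment, N m; "grip_width": finger opening in mm.
Only numpy, scipy, OpenCV 4.12 (cv2) and the standard library are available. Lean on these libraries where they do the work, as an engineer would, in place of code of your own. Each camera call takes 0.05 s, during which the arm holds its last target.

## Working session

There is one attempt and no reset: what is moved stays moved. The work goes in short steps, Python scripts to look and compute and a shell command to move; the robot and the scene stay as the last step left them, time stands still between calls to the robot, and variables do not carry over. Pictures are saved under pics/ and viewed, and the job is handed in when it is done.

```bash
ls; mkdir -p pics; python3 - <<'E'
from bench import *
import bench,cv2,numpy as np,pickle
s=get_state();print(s);print(tcp_to_tips)
for n in ["scene","top","wrist"]:
    c=capture(n);cv2.imwrite(f"pics/{n}0.png",c["image"][:,:,::-1]);pickle.dump(c,open(f"pics/{n}0.pkl","wb"))
    print(n,c["camera_matrix"].tolist(),np.round(c["world_to_cam"],3).tolist())
    for l in ["ring_centre","rack_full_mid","rack_empty_mid","lens","pin_sleeve","stand"]:
        print(l,[(d["p"],d["point"]) for d in boxes_of(l,c)][:2])
E
```

```text
pics
{'t': 0.0, 'joint_pos': array([-1.34401825e+00,  2.76606091e-01,  1.50616204e+00,  9.01334243e-07,
        1.36068706e+00, -1.21009651e-01]), 'joint_vel': array([-1.30192321e-03, -9.31828304e-04, -1.87974014e-03,  1.07519029e-03,
       -1.98133108e-05,  9.55876944e-04]), 'joint_torque': array([-5.62869027e-04, -4.16766143e+01, -2.45806217e+01, -1.45249705e-04,
        1.09855982e-02, -5.89239718e-06]), 'position': array([ 195.84491884, -540.07544997,  244.42183968]), 'eef_rot': array([ 9.84918113e-01,  1.73018623e-01, -4.87864101e-05, -9.29990069e-04]), 'contact_force': array([ 0.62848353, -0.23074907, -0.12916552]), 'wrist_torque': array([-0.09287437,  0.03751414,  0.02300125]), 'grip_width': 85.43909505731132}
14.0
scene [[362.04335453500187, 0.0, 316.384977134298], [0.0, 362.04335453500187, 200.40408891211212], [0.0, 0.0, 1.0]] [[0.175, 0.985, 0.0, -149.318], [0.762, -0.135, -0.634, -360.66], [-0.624, 0.111, -0.773, 1272.199], [0.0, 0.0, 0.0, 1.0]]
ring_centre [(0.6, [137.7, 352.1])]
rack_full_mid [(0.74, [223.8, 234.1])]
rack_empty_mid [(0.97, [255.7, 265.0])]
lens [(0.93, 
[... 226 characters left out ...]
], [0.0, 0.0, 1.0]] [[0.009, -1.0, -0.005, 43.194], [-0.998, -0.009, -0.059, 599.411], [0.059, 0.006, -0.998, 1186.516], [0.0, 0.0, 0.0, 1.0]]
ring_centre [(0.5, [234.5, 271.9])]
rack_full_mid [(0.75, [204.3, 333.4]), (0.64, [206.6, 392.6])]
rack_empty_mid []
lens [(0.87, [207.9, 329.2])]
pin_sleeve [(0.57, [205.5, 330.7])]
stand [(0.77, [208.3, 328.9]), (0.45, [211.1, 393.6])]
wrist [[278.76716373004194, 0.0, 320.8726252595766], [0.0, 278.76716373004194, 200.02567873471045], [0.0, 0.0, 1.0]] [[0.34, -0.94, 0.0, -575.062], [-0.889, -0.321, 0.328, -42.087], [-0.308, -0.112, -0.945, 380.711], [0.0, 0.0, 0.0, 1.0]]
ring_centre []
rack_full_mid []
rack_empty_mid []
lens []
pin_sleeve []
stand []
```

View pics/scene0.png

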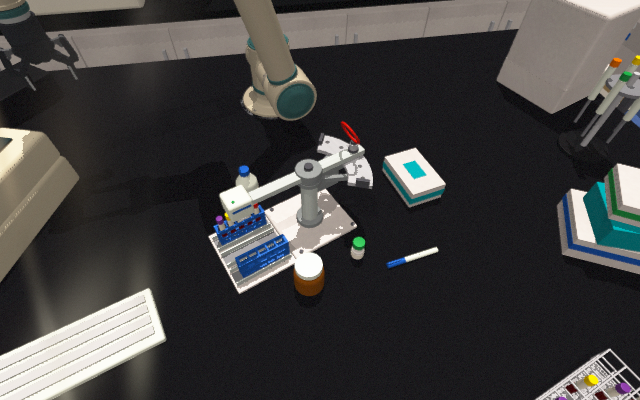

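View pics/top0.png

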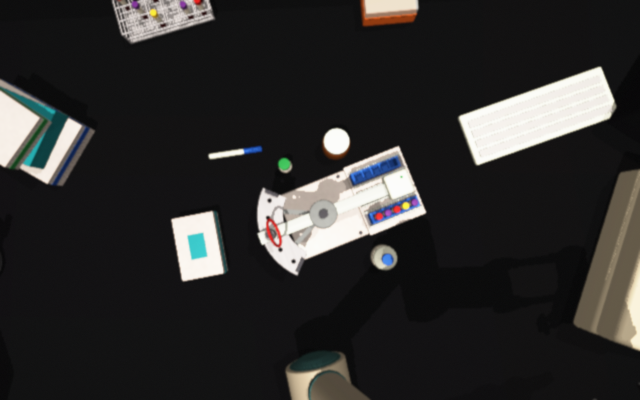

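View pics/wrist0.png

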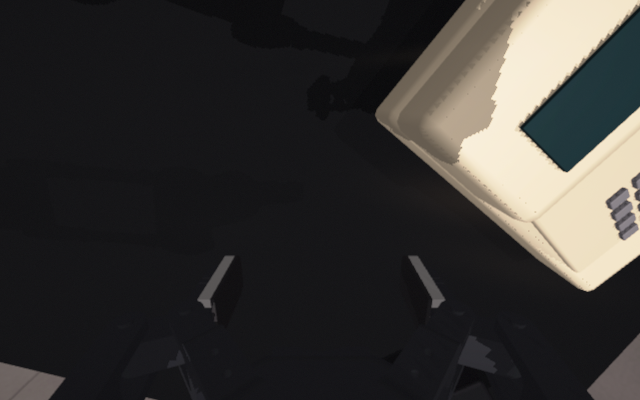

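The scene and top views agree. The full rack is in the lane nearer the robot (top view, about row 210, col 392), which is stand -y, so the arm must go to -0.314. The ring is at about (232, 274) in the top view and (132, 350) in the scene view. Next I'll measure the ring and the stand axes.

```bash
cat > h.py <<'E'
import numpy as np,cv2,pickle
from scipy.spatial.transform import Rotation as R
def cloud(c):
    K=c["camera_matrix"];z=c["z_map"];v,u=np.mgrid[:400,:640]
    p=np.stack([(u-K[0,2])/K[0,0]*z,(v-K[1,2])/K[1,1]*z,z,np.ones_like(z)],-1)
    w=p@np.linalg.inv(c["world_to_cam"]).T
    return w[...,:3],z>0
def red(c):
    h=cv2.cvtColor(c["image"],cv2.COLOR_RGB2HSV)
    return ((h[...,0]<8)|(h[...,0]>172))&(h[...,1]>150)&(h[...,2]>70)
def proj(c,P):
    q=c["world_to_cam"]@np.append(P,1);q=c["camera_matrix"]@q[:3];return q[:2]/q[2]
E
python3 - <<'E'
from h import *
for n in ["scene","top"]:
    c=pickle.load(open(f"pics/{n}0.pkl","rb"));W,ok=cloud(c)
    m=red(c)&ok&(W[...,2]>195)&(W[...,2]<300)
    P=W[m];print(n,len(P),P.min(0),P.max(0),P.mean(0), np.median(P,0))
    u,s,vt=np.linalg.svd(P-P.mean(0),full_matrices=False);print(s/np.sqrt(len(P)),vt)
    m=ok&(W[...,2]>140)&(W[...,2]<230)
    cv2.imwrite(f"pics/{n}_m.png",(m*255).astype(np.uint8))
c=pickle.load(open("pics/top0.pkl","rb"));W,ok=cloud(c)
for p in [(213,323),(183,398),(208,386),(206,415),(212,376),(203,411),(170,375),(200,265),(268,292),(245,255),(232,274),(225,295),(234,262)]:
    print(p,W[p].round(0),c["image"][p])
cv2.imwrite("pics/topz.png",cv2.resize(c["image"][140:300,160:440,::-1],None,fx=2.85,fy=2.85,interpolation=cv2.INTER_CUBIC))
c=pickle.load(open("pics/scene0.pkl","rb"))
cv2.imwrite("pics/scenez.png",cv2.resize(c["image"][100:310,200:460,::-1],None,fx=2.8,fy=2.8,interpolation=cv2.INTER_CUBIC))
E
```

```text
scene 143 [480.68218934 117.31143313 215.34841011] [535.97201367 149.57946601 271.29957575] [509.88656182 134.10260835 245.59821107] [511.29020839 134.26466941 247.25880446]
[22.83378614 15.89612913  1.62443004] [[ 0.68452381 -0.08368148  0.72417164]
 [-0.64031958 -0.5438506   0.54241806]
 [ 0.34845084 -0.83499936 -0.42586158]]
top 111 [479.13263529 121.03084607 214.24331855] [532.5929989  152.21413857 273.16926812] [506.79236551 137.53780136 244.37732017] [506.08345938 139.54762793 247.1387729 ]
[23.59940728 15.34996083  1.26904641] [[-0.15850995  0.37233529 -0.91446215]
 [ 0.92588452  0.3777475  -0.00668501]
 [ 0.34294673 -0.84774599 -0.40461622]]
(213, 323) [546.  37. 201.] [101  96 100]
(183, 398) [ 610. -119.  204.] [252 252 250]
(208, 386) [ 562. -113.   64.] [ 41  67 131]
(206, 415) [ 567. -181.   64.] [103 123 201]
(212, 376) [552. -89.  66.] [ 53  74 144]
(203, 411) [ 573. -167.   91.] [106  65 113]
(170, 375) [658. -92.  15.] [ 36  73 142]
(200, 265) [574. 163. 170.] [236 232 229]
(268, 292) [429. 103. 169.] [244 240 238]
(245, 255) [469. 205.   2.] [17 16 17]
(232, 274) [506. 139. 200.] [94 90 88]
(225, 295) [521.  96. 185.] [251 250 246]
(234, 262) [501. 166. 186.] [246 246 240]
```

View pics/topz.png

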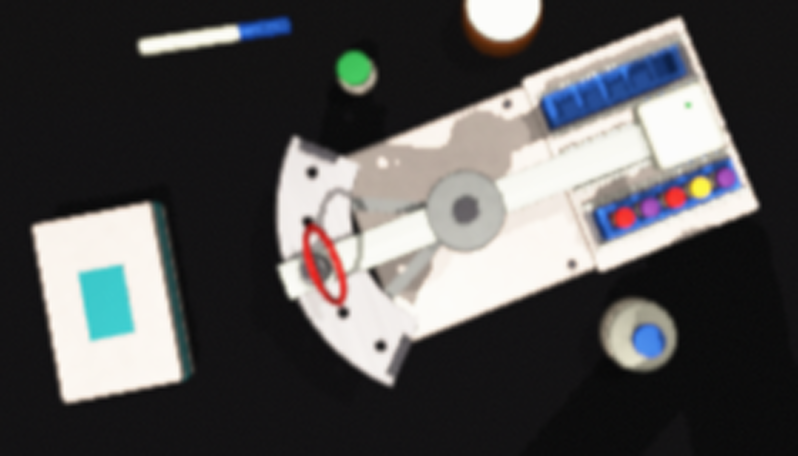

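View pics/scenez.png

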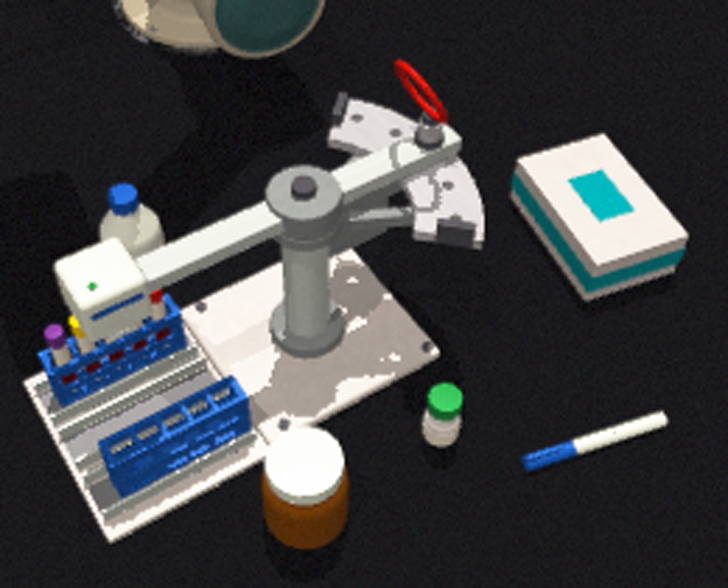

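Measured so far:
- **Ring centre:** about (508, 136, 243). Its normal dips 24.5° at azimuth -68°, which matches the text.
- **Tool attitude:** it needs to lean toward azimuth -68°, but rows only shift and roll.

A pose beyond reach is only "approached as far as the arm can", so I'll try that upward, in free space, with the fingers shut, to see what happens to the tilt.

```bash
python3 -m inch '[{"tz":-0.04},{"tz":-0.08},{"tz":-0.12},{"tz":-0.16},{"tz":-0.20},{"tz":-0.24},{"tz":-0.28},{"tz":-0.32},{"tz":-0.36},{"tz":-0.40},{"tz":-0.44},{"tz":-0.48},{"tz":-0.52},{"tz":-0.56}]' 0 20; python3 -c "
from bench import *
from h import *
s=get_state();print(s['joint_pos'],R.from_quat(s['eef_rot']).as_matrix().round(3))"
```

```text
[-1.34400833e+00  2.75895894e-01  1.50492133e+00 -7.78258791e-06
  1.36071711e+00 -1.21009845e-01] [[ 0.94   0.341  0.   ]
 [ 0.341 -0.94  -0.   ]
 [-0.     0.    -1.   ]]$[0]: bad value
```

```bash
python3 -m inch --help; python3 -m inch '[{"tx":0,"ty":0,"tz":-0.04,"roll":0},{"tx":0,"ty":0,"tz":-0.08,"roll":0}]' 0 20; python3 -c "
from bench import *
print(get_state()['t'])"
```

```text
t: 1.22
position: [195.5, -538.7, 323.2]
eef_rot: [0.985, 0.173, -0.0, -0.004]
contact_force: [0.2, -1.1, 1.1]
grip_width: 63.7
1.2167invalid input: not JSON, or not a number
```

```bash
python3 -m inch '[{"tx":0,"ty":0,"tz":-0.08,"roll":0},{"tx":0,"ty":0,"tz":-0.16,"roll":0},{"tx":0,"ty":0,"tz":-0.24,"roll":0},{"tx":0,"ty":0,"tz":-0.32,"roll":0},{"tx":0,"ty":0,"tz":-0.40,"roll":0},{"tx":0,"ty":0,"tz":-0.48,"roll":0},{"tx":0,"ty":0,"tz":-0.56,"roll":0},{"tx":0,"ty":0,"tz":-0.6,"roll":0},{"tx":0,"ty":0,"tz":-0.6,"roll":0},{"tx":0,"ty":0,"tz":-0.6,"roll":0},{"tx":0,"ty":0,"tz":-0.6,"roll":0},{"tx":0,"ty":0,"tz":-0.6,"roll":0}]'; python3 -c "
from bench import *
from h import *
s=get_state();print(s['joint_pos'],R.from_quat(s['eef_rot']).as_matrix().round(3))"
```

```text
t: 2.22
position: [176.5, -486.5, 693.9]
eef_rot: [0.985, 0.173, 0.002, 0.011]
contact_force: [0.2, 0.9, 0.3]
grip_width: 0.0
[-1.35910426  0.36161462  0.22041418  0.00454346  2.53671199 -0.13231948] [[ 0.94   0.341  0.007]
 [ 0.341 -0.94  -0.022]
 [-0.001  0.023 -1.   ]]
```

```bash
cat > st.py <<'E'
from bench import *
from h import *
s=get_state();M=R.from_quat(s['eef_rot']).as_matrix();print(round(s['t'],2),s['position'].round(1),s['joint_pos'].round(3));print('z',M[:,2].round(3),'y',M[:,1].round(3),'F',s['contact_force'].round(1))
E
python3 -m inch '[{"tx":0,"ty":0,"tz":-0.04,"roll":0},{"tx":0,"ty":0,"tz":-0.3,"roll":0}]'; python3 st.py;  python3 -m inch '[{"tx":0,"ty":0,"tz":0,"roll":0}]';python3 st.py
```

```text
t: 2.38
position: [165.7, -456.6, 714.6]
eef_rot: [0.985, 0.173, 0.003, 0.02]
contact_force: [0.2, 0.8, 0.4]
grip_width: -0.1
2.38 [ 165.7 -456.6  714.6] [-1.37   0.32   0.22   0.01   2.561 -0.139]
z [ 0.014 -0.039 -0.999] y [ 0.341 -0.939  0.041] F [0.2 0.8 0.4]
t: 2.47
position: [165.1, -453.6, 716.3]
eef_rot: [0.985, 0.173, 0.003, 0.021]
contact_force: [0.3, 0.5, -0.1]
grip_width: 0.0
2.47 [ 165.1 -453.6  716.3] [-1.37   0.316  0.22   0.01   2.563 -0.139]
z [ 0.014 -0.04  -0.999] y [ 0.34  -0.939  0.043] F [ 0.3  0.5 -0.1]
```

The tilt gained at the reach limit persists, because the commanded pose becomes the one reached. So short pushes against the limit should build up the tilt. I'll keep going in free space, up and inward.

```bash
python3 -m inch '[{"tx":0,"ty":-0.04,"tz":-0.04,"roll":0},{"tx":0,"ty":-0.08,"tz":-0.08,"roll":0},{"tx":0,"ty":-0.12,"tz":-0.12,"roll":0},{"tx":0,"ty":-0.16,"tz":-0.16,"roll":0}]'; python3 st.py;  python3 -m inch '[{"tx":0,"ty":-0.3,"tz":-0.3,"roll":0},{"tx":0,"ty":-0.3,"tz":-0.3,"roll":0}]';python3 st.py
```

```text
t: 2.8
position: [121.5, -334.6, 770.7]
eef_rot: [0.985, 0.173, 0.004, 0.024]
contact_force: [-0.3, 0.5, 0.2]
grip_width: 0.0
2.8 [ 121.5 -334.6  770.7] [-1.428  0.179  0.22   0.022  2.694 -0.186]
z [ 0.016 -0.046 -0.999] y [ 0.341 -0.939  0.049] F [-0.3  0.5  0.2]
t: 2.97
position: [107.1, -292.3, 790.5]
eef_rot: [0.984, 0.172, 0.001, 0.047]
contact_force: [-0.2, 0.7, -0.1]
grip_width: 0.1
2.97 [ 107.1 -292.3  790.5] [-1.453  0.117  0.22   0.018  2.71  -0.212]
z [ 0.019 -0.092 -0.996] y [ 0.339 -0.936  0.093] F [-0.2  0.7 -0.1]
```

```bash
python3 -m inch '[{"tx":0,"ty":-0.4,"tz":-0.2,"roll":0},{"tx":0,"ty":-0.4,"tz":-0.2,"roll":0},{"tx":0,"ty":-0.4,"tz":-0.2,"roll":0},{"tx":0,"ty":-0.4,"tz":-0.2,"roll":0}]'; python3 st.py;  python3 -m inch '[{"tx":0,"ty":-0.4,"tz":-0.1,"roll":0},{"tx":0,"ty":-0.4,"tz":-0.1,"roll":0}]';python3 st.py
```

```text
t: 3.3
position: [99.4, -247.5, 809.7]
eef_rot: [0.982, 0.172, -0.006, 0.081]
contact_force: [0.2, -0.5, 0.7]
grip_width: 0.2
3.3 [  99.4 -247.5  809.7] [-1.447  0.049  0.221 -0.01   2.709 -0.231]
z [ 0.016 -0.161 -0.987] y [ 0.338 -0.928  0.157] F [ 0.2 -0.5  0.7]
t: 3.47
position: [72.6, -175.6, 806.3]
eef_rot: [0.982, 0.174, -0.006, 0.078]
contact_force: [-1.6, 0.0, 1.2]
grip_width: -0.0
3.47 [  72.6 -175.6  806.3] [-1.591 -0.086  0.364  0.046  2.708 -0.328]
z [ 0.016 -0.155 -0.988] y [ 0.342 -0.928  0.151] F [-1.6  0.   1.2]
```

```bash
python3 -m inch '[{"tx":0,"ty":-0.3,"tz":-0.3,"roll":0},{"tx":0,"ty":-0.3,"tz":-0.3,"roll":0}]'; python3 st.py;  python3 -m inch '[{"tx":0,"ty":-0.3,"tz":-0.3,"roll":0},{"tx":0,"ty":-0.3,"tz":-0.3,"roll":0}]';python3 st.py
```

```text
t: 3.63
position: [65.0, -117.6, 803.9]
eef_rot: [0.981, 0.171, -0.013, 0.09]
contact_force: [-0.0, 1.2, -0.2]
grip_width: 0.1
3.63 [  65.  -117.6  803.9] [-1.692 -0.186  0.437  0.064  2.71  -0.405]
z [ 0.005 -0.181 -0.983] y [ 0.338 -0.925  0.172] F [-0.   1.2 -0.2]
t: 3.8
position: [71.6, -92.3, 805.6]
eef_rot: [0.982, 0.164, -0.021, 0.095]
contact_force: [-0.1, 0.1, -0.1]
grip_width: 0.2
3.8 [ 71.6 -92.3 805.6] [-1.395 -0.194  0.434 -0.103  2.71  -0.253]
z [-0.009 -0.194 -0.981] y [ 0.327 -0.928  0.18 ] F [-0.1  0.1 -0.1]
```

```bash
cat > kin.py <<'E'
import numpy as np
from scipy.spatial.transform import Rotation as R
from scipy.optimize import least_squares
D=[([-1.344,.276,1.505,0,1.361,-.121],[195.98,-540.6,245.33],[0,0,-1]),
([-1.34401825,.276606,1.506162,0,1.360687,-.12101],[195.845,-540.075,244.42],[0,0,-1]),
([-1.35910426,0.36161462,0.22041418,0.00454346,2.53671199,-0.13231948],[176.5,-486.5,693.9],[.007,-.022,-1]),
([-1.37,.32,.22,.01,2.561,-.139],[165.7,-456.6,714.6],[.014,-.039,-.999]),
([-1.37,.316,.22,.01,2.563,-.139],[165.1,-453.6,716.3],[.014,-.04,-.999]),
([-1.428,.179,.22,.022,2.694,-.186],[121.5,-334.6,770.7],[.016,-.046,-.999]),
([-1.453,.117,.22,.018,2.71,-.212],[107.1,-292.3,790.5],[.019,-.092,-.996]),
([-1.447,.049,.221,-.01,2.709,-.231],[99.4,-247.5,809.7],[.016,-.161,-.987]),
([-1.591,-.086,.364,.046,2.708,-.328],[72.6,-175.6,806.3],[.016,-.155,-.988]),
([-1.692,-.186,.437,.064,2.71,-.405],[65,-117.6,803.9],[.005,-.181,-.983]),
([-1.395,-.194,.434,-.103,2.71,-.253],[71.6,-92.3,805.6],[-.009,-.194,-.981])]
def ax(v): return lambda a:R.from_rotvec(np.array(v)*a)
def fk(q,p,s4=1,s6=1):
    r0,d,h,L2,a,L3,d4,a5,Lt=p
    M=R.from_euler('z',q[0]);x=M.apply([r0,d,h])
    M=M*R.from_euler('y',q[1]);x=x+M.apply([0,0,L2])
    M=M*R.from_euler('y',q[2]);x=x+M.apply([a,0,L3])
    M=M*R.from_euler('z',s4*q[3]);x=x+M.apply([0,d4,0])
    M=M*R.from_euler('y',q[4]);x=x+M.apply([a5,0,Lt])
    M=M*R.from_euler('z',s6*q[5])
    return x,M
def fit(s4):
    def f(p):
        o=[]
        for q,x,z in D:
            X,M=fk(q,p,s4);o+=list(X-np.array(x))+list(100*(M.as_matrix()[:,2]-z))
        return np.array(o+list(0.005*(np.array(p)-p0)))
    p0=np.array([0,0,300,400,0,400,70,0,200.])
    return least_squares(f,p0,loss='soft_l1',f_scale=3)
if __name__=="__main__":
  for s4 in(1,-1):
    r=fit(s4);print(s4,r.cost,r.x.round(1))
    p=r.x
    for q,x,z in D:
        X,M=fk(q,p,s4);print((X-x).round(1),(M.as_matrix()[:,2]-z).round(3))
    print(M.as_matrix().round(3))
    np.save(f"p{s4}.npy",p)
E
python3 kin.py
```

```text
1 1.6833472598962629 [ -1.5  68.1 132.3 627.8  60.5 420.8   1.3  -2.3 344.1]
[-0.   0.1 -0. ] [-0.  0.  0.]
[ 0.  -0.1  0.1] [-0.     0.002  0.   ]
[-0.  0. -0.] [0. 0. 0.]
[ 0.  -0.  -0.2] [-0.001  0.    -0.   ]
[ 0.  -0.1 -0. ] [-0.    -0.001 -0.   ]
[ 0.1 -0.   0.1] [ 0.    -0.001  0.   ]
[0.  0.1 0.2] [-0.    -0.001  0.   ]
[-0.1  0.  -0.1] [-0. -0.  0.]
[0.  0.4 0.1] [0. 0. 0.]
[-0.  -0.4  0. ] [-0.     0.    -0.001]
[ 0.  -0.  -0.1] [-0.     0.001 -0.   ]
[[-0.326  0.945 -0.009]
 [ 0.928  0.318 -0.193]
 [-0.179 -0.072 -0.981]]
-1 196.9360186093283 [ 17.9 101.  -27.  562.6  70.9 417.6 -29.6  -5.5 113. ]
[ 1.8  1.1 -0.4] [-0.  0.  0.]
[ 1.9  0.7 -0.3] [-0.     0.002  0.   ]
[ 1.  -0.6  2.5] [-0.005 -0.001  0.   ]
[-0.6  0.3  1.7] [-0.011 -0.002 -0.   ]
[-0.6  0.4  1.8] [-0.011 -0.003 -0.   ]
[-1.3 -7.7  0.9] [-0.019 -0.003  0.   ]
[-1.3 -1.4  0.2] [-0.015 -0.003  0.   ]
[ 2.8  9.2 -1.9] [0.008 0.001 0.   ]
[-7.1  0.4 -1. ] [-0.038  0.001  0.   ]
[-10.6   0.3  -0.8] [-0.053  0.007 -0.001]
[22.9  0.4 -2.3] [ 0.084  0.016 -0.   ]
[[-0.495  0.865  0.075]
 [ 0.847  0.5   -0.178]
 [-0.192 -0.024 -0.981]]
```

The kinematics fit to within 0.4 mm: spherical wrist, 344 mm wrist to TCP. Next I'll model how the mover handles unreachable poses, calibrate that on these calls, and check that the hooking pose is reachable.

```bash
cat > sim.py <<'E'
from kin import *
p=np.load("p1.npy")
LO=np.array([-2.89,-.75,.22,-1.18,.11,-2.7]);HI=np.array([2.89,2.08,2.7,4.32,2.71,2.7])
VM=np.array([2.57,2.57,3.14,3.14,3.14,3.14])*.7/12
Z90=R.from_euler('z',90,degrees=True)
def tool(q):
    x,M=fk(q,p); m=M.as_matrix(); 
    return x/1000,R.from_matrix(np.c_[m[:,1],-m[:,0],m[:,2]])
def step(q,xt,Rt,w,it=1):
    x,M=tool(q);d=xt-x;n=np.linalg.norm(d);d=d*min(1,.0417/max(n,1e-9))
    r=(Rt*M.inv()).as_rotvec();n=np.linalg.norm(r);r=r*min(1,.125/max(n,1e-9))
    xg=x+d;Rg=R.from_rotvec(r)*M
    def f(qq):
        X,MM=tool(qq);return np.r_[X-xg,w*(Rg*MM.inv()).as_rotvec(),0.003*(qq-q)]
    lo=np.maximum(LO,q-VM);hi=np.minimum(HI,q+VM);hi=np.maximum(hi,lo+1e-6)
    return least_squares(f,np.clip(q,lo+1e-7,hi-1e-7),bounds=(lo,hi),xtol=1e-7,ftol=1e-7).x
def call(q,rows,w):
    x0,M0=tool(q)
    for r in rows:
        q=step(q,x0+M0.apply(r[:3]),M0*R.from_euler('z',r[3] if len(r)>3 else 0,degrees=True),w)
    return q
E
cat > cal.py <<'E'
from sim import *
qs=[np.array(d[0]) for d in D]
tests=[(qs[3],[(0,0,0)],qs[4]),(qs[2],[(0,0,-.04),(0,0,-.3)],qs[3]),(qs[4],[(0,-.04*k,-.04*k) for k in range(1,5)],qs[5]),(qs[5],[(0,-.3,-.3)]*2,qs[6]),(qs[6],[(0,-.4,-.2)]*4,qs[7]),(qs[7],[(0,-.4,-.1)]*2,qs[8]),(qs[8],[(0,-.3,-.3)]*2,qs[9]),(qs[9],[(0,-.3,-.3)]*2,qs[10])]
for w in (.1,.3,1):
    print(w)
    for a,r,b in tests:
        c=call(a,r,w);print(c.round(3),(np.array(b)-c).round(3))
E
time python3 cal.py
cat > feas.py <<'E'
from sim import *
c=np.array([.508,.136,.243])
for dip in (30,40,45,50,55):
  for az in (-50,-60,-68,):
    zd=np.array([np.cos(np.radians(dip))*np.cos(np.radians(az)),np.cos(np.radians(dip))*np.sin(np.radians(az)),-np.sin(np.radians(dip))])
    best=None
    for q0 in ([0.,.3,1.5,-.8,1.5,0],[0.,.3,1.5,.8,1.5,0],[.5,.3,1.5,-1,1.5,1],[.3,.8,1.0,-1,1.0,1],[.3,-.2,2.0,-1,1.0,1],[.3,0,2.0,2,1.0,1]):
        f=lambda q:np.r_[1e3*(tool(q)[0]-c),300*(tool(q)[1].as_matrix()[:,2]-zd)]
        s=least_squares(f,np.clip(q0,LO+.01,HI-.01),bounds=(LO,HI))
        if best is None or s.cost<best.cost:best=s
    print(dip,az,round(best.cost,2),best.x.round(2))
E
python3 feas.py
```

```text
0.1
[-1.37   0.32   0.22   0.01   2.561 -0.139] [ 0.    -0.004 -0.     0.     0.002  0.   ]
[-1.393  0.253  0.22   0.07   2.378 -0.112] [ 0.023  0.067 -0.    -0.06   0.183 -0.027]
[-1.488  0.1    0.22   0.128  2.547 -0.15 ] [ 0.06   0.079 -0.    -0.106  0.147 -0.036]
[-1.541  0.058  0.22   0.137  2.667 -0.191] [ 0.088  0.059 -0.    -0.119  0.043 -0.021]
[-1.592 -0.115  0.264 -0.065  2.71  -0.426] [ 0.145  0.164 -0.043  0.055 -0.001  0.195]
[-1.592 -0.091  0.329  0.04   2.71  -0.327] [ 0.001  0.005  0.035  0.006 -0.002 -0.001]
[-1.469 -0.15   0.239 -0.189  2.71  -0.428] [-0.223 -0.036  0.198  0.253  0.     0.023]
[-1.392 -0.233  0.293 -0.233  2.71  -0.391] [-0.003  0.039  0.141  0.13   0.     0.138]
0.3
[-1.37   0.32   0.22   0.01   2.561 -0.139] [ 0.    -0.004 -0.     0.     0.002  0.   ]
[-1.374  0.306  0.22   0.023  2.524 -0.132] [ 0.004  0.014 -0.    -0.013  0.037 -0.007]
[-1.436  0.164  0.22   0.037  2.678 -0.18 ] [ 0.008  0.015 -0.    -0.015  0.016 -0.006]
[-1.483  0.083  0.249  0.038  2.71  -0.225] [ 0.03   0.034 -0.029 -0.02   0.     0.013]
[-1.694 -0.134  0.422  0.057  2.71  
[... 1097 characters left out ...]
.84 -1.05  1.39 -2.58]
30 -68 0.0 [ 0.68  0.42  1.75 -0.98  1.5   0.51]
40 -50 0.0 [ 0.64  0.24  1.89 -0.97  1.18  0.66]
40 -60 0.0 [ 0.64  0.3   1.8  -0.91  1.32  2.41]
40 -68 0.0 [ 0.62  0.35  1.73 -0.85  1.42  1.73]
45 -50 0.0 [ 0.6   0.21  1.87 -0.88  1.15 -0.77]
45 -60 0.0 [ 0.6   0.27  1.78 -0.83  1.28 -0.35]
45 -68 0.0 [ 0.59  0.32  1.71 -0.78  1.39 -1.14]
50 -50 0.0 [ 0.55  0.19  1.84 -0.78  1.13  2.28]
50 -60 0.0 [ 0.55  0.25  1.76 -0.74  1.26 -1.82]
50 -68 0.0 [ 0.55  0.29  1.7  -0.71  1.35 -1.13]
55 -50 0.0 [ 0.5   0.18  1.81 -0.67  1.12  0.76]
55 -60 0.0 [ 0.51  0.23  1.74 -0.65  1.24 -2.24]
55 -68 0.0 [ 0.5   0.27  1.68 -0.63  1.33 -0.42]
real	0m3.931s
user	0m3.735s
sys	0m0.158s
```

```bash
cat > s2.py <<'E'
from sim import *
w=.5
q0=np.array(D[-1][0]);x0,M0=tool(q0)
az=np.radians(-70);u=np.array([np.cos(az),np.sin(az),0]);zz=np.array([0,0,1.])
for (r,z) in [(.55,.65),(.75,.45),(.8,.35)]:
    q=np.array(D[2][0])
    xt=u*r+zz*z
    for k in range(25): q=step(q,xt,M0,w)
    X,M=tool(q);print("start",r,z,X.round(3),q.round(2),M.as_matrix()[:,2].round(2))
    qs=q
    for nr in (1,2):
     for el in (-40,-20,0,20,40,60,80):
        q=qs;d=u*np.cos(np.radians(el))+zz*np.sin(np.radians(el));o=[]
        for k in range(24//nr):
            X,M=tool(q)
            for j in range(nr):q=step(q,X+d*.3,M,w)
            if (k+1)*nr%8==0:
                X,M=tool(q);zc=M.as_matrix()[:,2];o.append((round(float(np.degrees(np.arctan2(zc@u,-zc[2]))),1),round(float(X@u),2),round(float(X[2]),2)))
        print(nr,el,o,q.round(2))
E
python3 s2.py
```

```text
start 0.55 0.65 [ 0.188 -0.517  0.65 ] [-1.31  0.21  0.61 -0.07  2.13 -0.11] [-0.01 -0.19 -0.98]
1 -40 [(10.3, 0.81, 0.44), (12.8, 1.03, 0.21), (22.9, 1.16, -0.04)] [-1.27  1.28  0.22 -0.05  1.24 -0.03]
1 -20 [(12.9, 0.84, 0.51), (22.8, 1.04, 0.32), (35.8, 1.2, 0.14)] [-1.27  1.14  0.22 -0.04  1.15 -0.05]
1 0 [(17.4, 0.81, 0.56), (30.6, 1.01, 0.45), (45.8, 1.18, 0.35)] [-1.28  0.97  0.22 -0.03  1.15 -0.06]
1 20 [(20.8, 0.77, 0.63), (36.2, 0.94, 0.59), (52.8, 1.09, 0.56)] [-1.29  0.76  0.22 -0.02  1.24 -0.08]
1 40 [(22.7, 0.7, 0.69), (39.3, 0.82, 0.71), (56.8, 0.94, 0.75)] [-1.3   0.53  0.22 -0.02  1.39 -0.1 ]
1 60 [(23.1, 0.61, 0.74), (39.8, 0.67, 0.81), (57.5, 0.74, 0.89)] [-1.34  0.29  0.22  0.    1.62 -0.12]
1 80 [(21.9, 0.52, 0.78), (37.5, 0.49, 0.86), (54.4, 0.49, 0.95)] [-1.45  0.05  0.22  0.08  1.92 -0.17]
2 -40 [(10.3, 0.81, 0.44), (12.3, 1.03, 0.21), (19.3, 1.14, -0.04)] [-1.27  1.28  0.22 -0.06  1.3  -0.03]
2 -20 [(12.3, 0.83, 0.51), (19.1, 1.02, 0.31), (28.1, 1.16, 0.13)] [-1.27  1.13  0.22 -0.05  1.3  -0.05]
2 0 [(15.2, 0.8, 0.56), (24.0, 0.98, 0.43), (34.3, 1.12, 0.32)] 
[... 2847 characters left out ...]
3), (18.6, 1.14, -0.1), (27.3, 1.19, -0.3)] [-1.27  1.55  0.22 -0.05  0.89 -0.03]
2 -20 [(14.3, 1.04, 0.21), (23.9, 1.15, 0.04), (33.8, 1.23, -0.1)] [-1.28  1.37  0.22 -0.04  0.96 -0.04]
2 0 [(16.4, 1.02, 0.29), (27.3, 1.13, 0.2), (38.2, 1.22, 0.13)] [-1.28  1.17  0.22 -0.03  1.08 -0.05]
2 20 [(17.7, 0.97, 0.37), (29.3, 1.07, 0.36), (40.9, 1.15, 0.35)] [-1.28  0.95  0.22 -0.03  1.26 -0.07]
2 40 [(18.0, 0.92, 0.46), (29.6, 0.97, 0.5), (41.4, 1.02, 0.55)] [-1.29  0.72  0.22 -0.03  1.47 -0.08]
2 60 [(17.1, 0.85, 0.53), (28.0, 0.84, 0.62), (39.4, 0.84, 0.7)] [-1.31  0.5   0.22 -0.03  1.73 -0.1 ]
2 80 [(15.3, 0.77, 0.58), (24.8, 0.69, 0.7), (34.9, 0.63, 0.8)] [-1.34  0.28  0.22 -0.02  2.03 -0.13]
```

```bash
cat > to.py <<'E'
# usage: to.py x y z (mm world) -> tool-frame shift from the current pose
import sys
from bench import *
from h import *
s=get_state();M=R.from_quat(s['eef_rot']);
d=np.array([float(a) for a in sys.argv[1:4]])-s['position'];print(M.inv().apply(d).round(1),np.linalg.norm(d)/41.7)
E
python3 to.py 190 -520 650; python3 -c "
from h import *
c=pickle.load(open('pics/top0.pkl','rb'));W,ok=cloud(c);m=ok&(W[...,1]<-350);print(np.percentile(W[m][:,2],[50,90,99,100]))"
```

```text
[-13.3 407.5 234.5] 11.27833425566922
[  1.30084025  54.02339271 171.40651515 256.9778046 ]
```

```bash
python3 -m inch '[{"tx":-0.001,"ty":0.036,"tz":0.021,"roll":0},{"tx":-0.002,"ty":0.072,"tz":0.042,"roll":0},{"tx":-0.003,"ty":0.108,"tz":0.063,"roll":0},{"tx":-0.005,"ty":0.144,"tz":0.084,"roll":0},{"tx":-0.006,"ty":0.18,"tz":0.105,"roll":0},{"tx":-0.008,"ty":0.216,"tz":0.126,"roll":0},{"tx":-0.01,"ty":0.252,"tz":0.147,"roll":0},{"tx":-0.012,"ty":0.288,"tz":0.168,"roll":0},{"tx":-0.013,"ty":0.324,"tz":0.19,"roll":0},{"tx":-0.013,"ty":0.36,"tz":0.21,"roll":0}]'; python3 st.py
for i in 1 2; do :; done
python3 -m inch '[{"tx":0,"ty":0.24,"tz":-0.18,"roll":0}]' >/dev/null; python3 st.py; python3 -m inch '[{"tx":0,"ty":0.24,"tz":-0.18,"roll":0}]' >/dev/null; python3 st.py; python3 -m inch '[{"tx":0,"ty":0.24,"tz":-0.18,"roll":0}]' >/dev/null; python3 st.py;python3 -m inch '[{"tx":0,"ty":0.24,"tz":-0.18,"roll":0}]' >/dev/null; python3 st.py
```

```text
t: 4.63
position: [182.5, -472.8, 661.6]
eef_rot: [0.981, 0.171, -0.02, 0.093]
contact_force: [-0.2, -0.3, 0.4]
grip_width: 0.2
4.63 [ 182.5 -472.8  661.6] [-1.299  0.151  0.66  -0.069  2.149 -0.117]
z [-0.008 -0.189 -0.982] y [ 0.34  -0.924  0.175] F [-0.2 -0.3  0.4]
4.72 [ 191.7 -494.2  670.5] [-1.293  0.237  0.51  -0.076  2.251 -0.121]
z [-0.018 -0.152 -0.988] y [ 0.341 -0.93   0.137] F [ 0.4 -2.5 -2.6]
4.8 [ 199.2 -512.   698.8] [-1.288  0.316  0.301 -0.086  2.355 -0.129]
z [-0.012 -0.177 -0.984] y [ 0.341 -0.926  0.162] F [ 0.4 -1.   2.7]
4.88 [ 205.  -525.5  707.4] [-1.284  0.35   0.22  -0.087  2.373 -0.129]
z [-0.003 -0.204 -0.979] y [ 0.34  -0.921  0.191] F [  3.3 -20.9  17.5]
4.97 [ 209.8 -536.6  704.6] [-1.282  0.355  0.225 -0.084  2.346 -0.125]
z [ 0.003 -0.22  -0.976] y [ 0.341 -0.917  0.208] F [ 0.4  0.9 -0.7]
```

At the limit now, and each one-row push adds tilt.

```bash
python3 -m inch '[{"tx":0,"ty":0.25,"tz":-0.17,"roll":0}]' >/dev/null; python3 -m inch '[{"tx":0,"ty":0.25,"tz":-0.17,"roll":0}]' >/dev/null; python3 -m inch '[{"tx":0,"ty":0.25,"tz":-0.17,"roll":0}]' >/dev/null; python3 -m inch '[{"tx":0,"ty":0.25,"tz":-0.17,"roll":0}]' >/dev/null; python3 st.py; python3 -m inch '[{"tx":0,"ty":0.26,"tz":-0.15,"roll":0}]' >/dev/null; python3 -m inch '[{"tx":0,"ty":0.26,"tz":-0.15,"roll":0}]' >/dev/null; python3 -m inch '[{"tx":0,"ty":0.26,"tz":-0.15,"roll":0}]' >/dev/null; python3 -m inch '[{"tx":0,"ty":0.26,"tz":-0.15,"roll":0}]' >/dev/null;  python3 st.py
```

```text
5.3 [ 226.1 -573.   712. ] [-1.274  0.361  0.222 -0.075  2.239 -0.11 ]
z [ 0.035 -0.316 -0.948] y [ 0.338 -0.889  0.309] F [-0.   0.4 -0.3]
5.63 [ 242.5 -609.5  721. ] [-1.267  0.368  0.222 -0.068  2.13  -0.099]
z [ 0.067 -0.406 -0.911] y [ 0.333 -0.852  0.404] F [ 0.4 -0.4 -0.1]
```

```bash
python3 -m inch '[{"tx":0,"ty":0.27,"tz":-0.12,"roll":0}]' >/dev/null; python3 -m inch '[{"tx":0,"ty":0.27,"tz":-0.12,"roll":0}]' >/dev/null; python3 -m inch '[{"tx":0,"ty":0.27,"tz":-0.12,"roll":0}]' >/dev/null; python3 -m inch '[{"tx":0,"ty":0.27,"tz":-0.12,"roll":0}]' >/dev/null; python3 st.py; python3 -m inch '[{"tx":0,"ty":0.28,"tz":-0.1,"roll":0}]' >/dev/null; python3 -m inch '[{"tx":0,"ty":0.28,"tz":-0.1,"roll":0}]' >/dev/null; python3 -m inch '[{"tx":0,"ty":0.28,"tz":-0.1,"roll":0}]' >/dev/null; python3 -m inch '[{"tx":0,"ty":0.28,"tz":-0.1,"roll":0}]' >/dev/null;  python3 st.py; python3 -m inch '[{"tx":0,"ty":0.29,"tz":-0.07,"roll":0}]' >/dev/null; python3 -m inch '[{"tx":0,"ty":0.29,"tz":-0.07,"roll":0}]' >/dev/null; python3 -m inch '[{"tx":0,"ty":0.29,"tz":-0.07,"roll":0}]' >/dev/null; python3 -m inch '[{"tx":0,"ty":0.29,"tz":-0.07,"roll":0}]' >/dev/null;  python3 st.py
```

```text
5.97 [ 259.2 -647.2  733.6] [-1.262  0.377  0.222 -0.061  2.014 -0.091]
z [ 0.1   -0.496 -0.863] y [ 0.324 -0.803  0.5  ] F [-0.7 -0.4  0.3]
6.3 [ 274.9 -681.2  752.5] [-1.257  0.382  0.222 -0.056  1.897 -0.084]
z [ 0.134 -0.583 -0.801] y [ 0.311 -0.743  0.593] F [ 0.6 -0.6 -0.4]
6.63 [ 290.6 -714.8  775. ] [-1.252  0.389  0.222 -0.05   1.775 -0.079]
z [ 0.168 -0.666 -0.727] y [ 0.293 -0.67   0.682] F [ 0.1 -1.1  0.6]
```

```bash
python3 -m inch '[{"tx":0.05,"ty":0.3,"tz":-0.04,"roll":0}]' >/dev/null; python3 -m inch '[{"tx":0.05,"ty":0.3,"tz":-0.04,"roll":0}]' >/dev/null; python3 -m inch '[{"tx":0.05,"ty":0.3,"tz":-0.04,"roll":0}]' >/dev/null; python3 -m inch '[{"tx":0.05,"ty":0.3,"tz":-0.04,"roll":0}]' >/dev/null; python3 st.py
cat > plan.py <<'E'
from sim import *
from bench import get_state
s=get_state();q=s['joint_pos'];x,M=tool(q);print('model err',(x*1000-s['position']).round(2))
z=M.as_matrix()[:,2]; print('dip',np.degrees(np.arcsin(-z[2])),'az',np.degrees(np.arctan2(z[1],z[0])))
c=np.array([.508,.136,.243])
import sys
# straight-ish path: way points
for name,pt in [('A',np.array([.50,-.10,.65])),('B',c-.16*z+np.array([0,0,.1])),('C',c-.12*z),('D',c)]:
    for k in range(40):
        q=step(q,pt,M,.5)
    X,MM=tool(q);print(name,(pt*1000).round(1),'err',((X-pt)*1000).round(1),np.degrees((MM*M.inv()).magnitude()).round(2),q.round(2))
E
python3 plan.py
```

```text
6.97 [ 329.6 -738.2  798.2] [-1.203  0.401  0.222 -0.079  1.648 -0.048]
z [ 0.201 -0.739 -0.643] y [ 0.272 -0.588  0.762] F [-0.3 -0.3  0.6]
model err [-1.56  5.42 -0.68]
dip 39.99401682023414 az -74.7979672761367
A [ 500. -100.  650.] err [-0. -0. -0.] 0.0 [ 0.19  0.07  1.09 -0.9   1.78  1.1 ]
B [475.9 254.3 445.8] err [ 0. -0. -0.] 0.0 [ 0.79  0.37  1.18 -0.81  1.98  1.8 ]
C [483.9 224.7 320.1] err [0. 0. 0.] 0.0 [ 0.75  0.39  1.45 -0.76  1.75  1.98]
D [508. 136. 243.] err [0. 0. 0.] 0.0 [ 0.61  0.39  1.66 -0.81  1.5   2.04]
```

```bash
python3 to.py 500 -100 650; python3 - <<'E'
from bench import *
from h import *
M=R.from_quat(get_state()['eef_rot']);print(M.as_matrix().round(3));print(M.inv().apply([-24,354,-204]).round(1))
E
```

```text
[ 381.8 -441.9 -342.3] 16.23374201617627
[[ 0.941  0.272  0.201]
 [ 0.328 -0.588 -0.739]
 [-0.083  0.762 -0.643]]
[ 110.4 -370.1 -135.4]
```

```bash
python3 -m inch '[{"tx":0.022,"ty":-0.026,"tz":-0.02,"roll":0},{"tx":0.044,"ty":-0.052,"tz":-0.04,"roll":0},{"tx":0.066,"ty":-0.077,"tz":-0.06,"roll":0},{"tx":0.088,"ty":-0.102,"tz":-0.079,"roll":0},{"tx":0.11,"ty":-0.127,"tz":-0.099,"roll":0},{"tx":0.132,"ty":-0.153,"tz":-0.118,"roll":0},{"tx":0.155,"ty":-0.179,"tz":-0.139,"roll":0},{"tx":0.178,"ty":-0.206,"tz":-0.16,"roll":0},{"tx":0.2,"ty":-0.232,"tz":-0.18,"roll":0},{"tx":0.222,"ty":-0.257,"tz":-0.199,"roll":0},{"tx":0.245,"ty":-0.283,"tz":-0.22,"roll":0},{"tx":0.268,"ty":-0.31,"tz":-0.24,"roll":0},{"tx":0.29,"ty":-0.336,"tz":-0.26,"roll":0},{"tx":0.312,"ty":-0.361,"tz":-0.28,"roll":0},{"tx":0.335,"ty":-0.388,"tz":-0.3,"roll":0},{"tx":0.358,"ty":-0.415,"tz":-0.321,"roll":0},{"tx":0.382,"ty":-0.442,"tz":-0.342,"roll":0},{"tx":0.382,"ty":-0.442,"tz":-0.342,"roll":0},{"tx":0.382,"ty":-0.442,"tz":-0.342,"roll":0},{"tx":0.382,"ty":-0.442,"tz":-0.342,"roll":0}]'; python3 st.py;python3 to.py 484 225 420
```

```text
t: 8.63
position: [500.1, -97.7, 650.4]
eef_rot: [0.89, 0.169, 0.032, 0.423]
contact_force: [0.3, -0.2, 0.1]
grip_width: 0.1
8.63 [500.1 -97.7 650.4] [ 0.209  0.069  1.099 -0.903  1.785  1.111]
z [ 0.201 -0.741 -0.64 ] y [ 0.273 -0.585  0.763] F [ 0.3 -0.2  0.1]
[ 110.3 -369.2  -95. ] 9.515984159698913
```

```bash
python3 -m inch '[{"tx":0.01,"ty":-0.034,"tz":-0.009,"roll":0},{"tx":0.02,"ty":-0.068,"tz":-0.018,"roll":0},{"tx":0.03,"ty":-0.102,"tz":-0.026,"roll":0},{"tx":0.04,"ty":-0.136,"tz":-0.035,"roll":0},{"tx":0.05,"ty":-0.17,"tz":-0.044,"roll":0},{"tx":0.06,"ty":-0.204,"tz":-0.052,"roll":0},{"tx":0.07,"ty":-0.238,"tz":-0.061,"roll":0},{"tx":0.08,"ty":-0.272,"tz":-0.07,"roll":0},{"tx":0.09,"ty":-0.306,"tz":-0.079,"roll":0},{"tx":0.1,"ty":-0.34,"tz":-0.088,"roll":0},{"tx":0.11,"ty":-0.369,"tz":-0.095,"roll":0},{"tx":0.11,"ty":-0.369,"tz":-0.095,"roll":0}]'; python3 st.py
python3 - <<'E'
from bench import *
from h import *
for n in ["scene","top","wrist"]:
    c=capture(n);cv2.imwrite(f"pics/{n}1.png",c["image"][:,:,::-1]);pickle.dump(c,open(f"pics/{n}1.pkl","wb"))
    W,ok=cloud(c);m=red(c)&ok&(W[...,2]>205)&(W[...,2]<280)&(W[...,0]>460)&(W[...,0]<560)&(W[...,1]>90)&(W[...,1]<180)
    P=W[m];print(n,len(P));
    if len(P)>20:
        print(P.min(0),P.max(0),((P.min(0)+P.max(0))/2).round(1))
E
python3 to.py 484 225 320
```

```text
t: 9.63
position: [484.3, 227.0, 416.3]
eef_rot: [0.89, 0.17, 0.031, 0.422]
contact_force: [0.5, -0.3, -1.4]
grip_width: -0.3
9.63 [484.3 227.  416.3] [ 0.756  0.355  1.277 -0.795  1.901  1.834]
z [ 0.199 -0.741 -0.641] y [ 0.277 -0.585  0.762] F [ 0.5 -0.3 -1.4]
scene 143
[480.74743298 117.03807142 215.36468101] [537.01048826 149.83862038 271.45745057] [508.9 133.4 243.4]
top 110
[479.02506699 121.06052859 214.70855013] [534.5720959  152.25886687 273.26666502] [506.8 136.7 244. ]
wrist 243
[478.52275662 121.84838529 233.85787886] [533.3468643  152.35411516 270.62065914] [505.9 137.1 252.2]
[  8.9 -79.2  64.1] 2.452538668772853
```

View pics/wrist1.png

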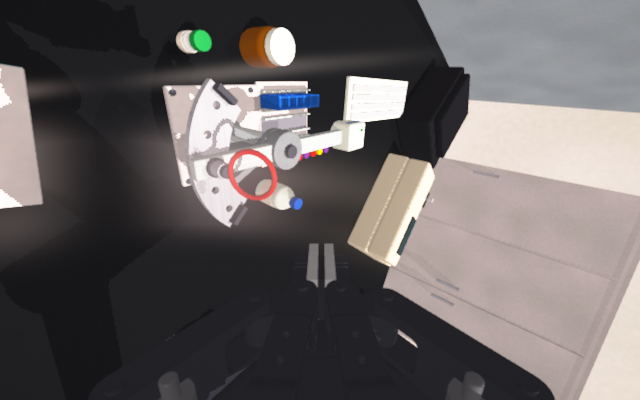

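View pics/scene1.png

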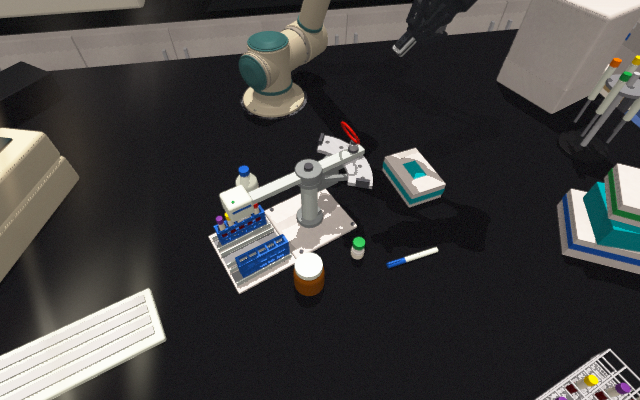

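Wrist view: the ring is clear at about (253, 175), and the closed fingertips are at (322, 245). All three cameras put the ring centre at about (507.5, 136, 243.5). I'll align on the ring's axis, 120 mm short of it.

```bash
python3 -m inch '[{"tx":0.003,"ty":-0.025,"tz":0.02,"roll":0},{"tx":0.006,"ty":-0.05,"tz":0.04,"roll":0},{"tx":0.009,"ty":-0.079,"tz":0.064,"roll":0},{"tx":0.009,"ty":-0.079,"tz":0.064,"roll":0},{"tx":0.009,"ty":-0.079,"tz":0.064,"roll":0}]'; python3 st.py;python3 to.py 507.5 136 243.5
python3 - <<'E'
from bench import *
from h import *
s=get_state();M=R.from_quat(s['eef_rot']);
for n in ["scene","wrist"]:
    c=capture(n);im=c["image"][:,:,::-1].copy()
    for k in (0,14,60,100,130,150):
        u=proj(c,s['position']+M.apply([0,0,k]));cv2.circle(im,(int(u[0]),int(u[1])),2,(0,255,0),-1)
    cv2.imwrite(f"pics/{n}2.png",cv2.resize(im[60:300,200:520] if n=="scene" else im,None,fx=2.4 if n=="scene" else 1.2,fy=2.4 if n=="scene" else 1.2))
E
```

```text
t: 10.2
position: [483.5, 224.5, 320.5]
eef_rot: [0.89, 0.167, 0.032, 0.424]
contact_force: [0.8, 0.3, 1.9]
grip_width: -0.1
10.2 [483.5 224.5 320.5] [ 0.755  0.399  1.447 -0.759  1.749  1.995]
z [ 0.199 -0.743 -0.639] y [ 0.27  -0.585  0.764] F [0.8 0.3 1.9]
[  0.3  -0.6 119.7] 2.87060809851102
```

View pics/scene2.png

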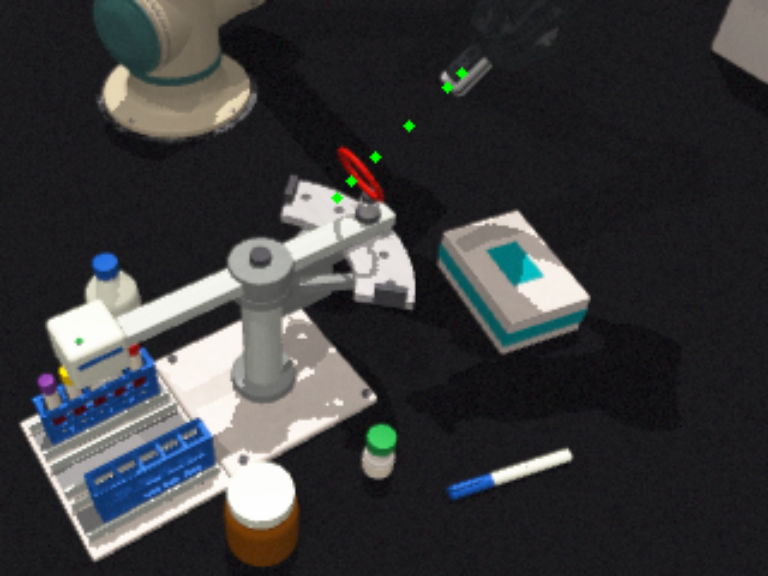

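View pics/wrist2.png

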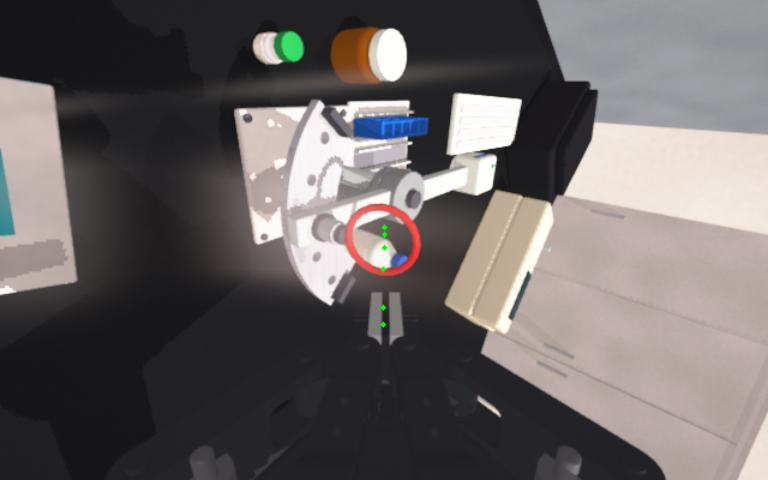

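The projected finger axis passes through the middle of the ring in both views. Inserting.

```bash
python3 -m inch '[{"tx":0,"ty":0,"tz":0.03,"roll":0},{"tx":0,"ty":0,"tz":0.06,"roll":0},{"tx":0,"ty":0,"tz":0.08,"roll":0},{"tx":0,"ty":0,"tz":0.095,"roll":0},{"tx":0,"ty":0,"tz":0.105,"roll":0},{"tx":0,"ty":0,"tz":0.115,"roll":0},{"tx":0,"ty":0,"tz":0.125,"roll":0},{"tx":0,"ty":0,"tz":0.132,"roll":0},{"tx":0,"ty":0,"tz":0.132,"roll":0}]'; python3 st.py
python3 - <<'E'
from bench import *
from h import *
for n in ["scene","wrist","top"]:
    c=capture(n);im=c["image"][:,:,::-1].copy()
    cv2.imwrite(f"pics/{n}3.png",cv2.resize(im[100:200,280:440] if n=="scene" else im[180:280,210:370] if n=="top" else im,None,fx=4 if n!="wrist" else 1.2,fy=4 if n!="wrist" else 1.2,interpolation=cv2.INTER_CUBIC))
E
```

```text
t: 11.05
position: [509.7, 127.8, 234.5]
eef_rot: [0.89, 0.168, 0.033, 0.423]
contact_force: [0.0, 0.3, 0.5]
grip_width: -0.2
11.05 [509.7 127.8 234.5] [ 0.604  0.398  1.683 -0.813  1.482  2.061]
z [ 0.2   -0.741 -0.641] y [ 0.271 -0.587  0.763] F [0.  0.3 0.5]
```

View pics/scene3.png

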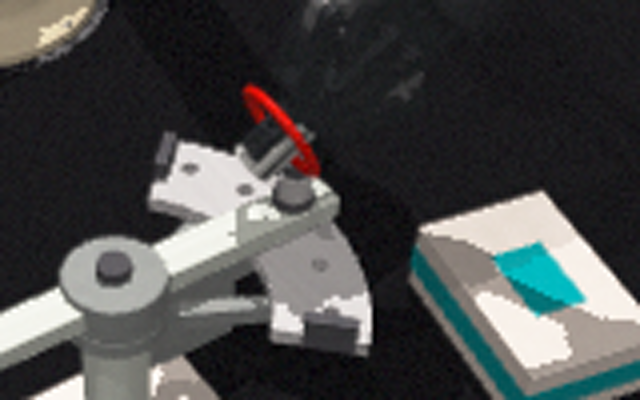

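View pics/wrist3.png

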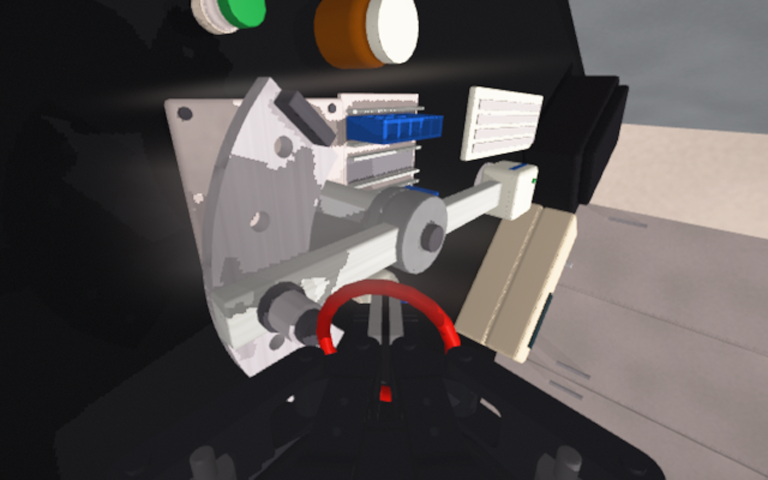

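Both views show the closed fingertips through the ring with no contact. Lifting straight up, slowly.

```bash
python3 -m inch '[{"tx":0,"ty":0.004,"tz":-0.003,"roll":0},{"tx":-0.001,"ty":0.008,"tz":-0.006,"roll":0},{"tx":-0.001,"ty":0.0105,"tz":-0.009,"roll":0},{"tx":-0.001,"ty":0.012,"tz":-0.01,"roll":0},{"tx":-0.001,"ty":0.0137,"tz":-0.0115,"roll":0},{"tx":-0.001,"ty":0.0137,"tz":-0.0115,"roll":0}]'; python3 st.py
cat > ring.py <<'E'
from bench import *
from h import *
import sys
for n in ["scene","top","wrist"][:int(sys.argv[2])]:
    c=capture(n);W,ok=cloud(c);m=red(c)&ok&(W[...,2]>205)&(W[...,2]<300)&(W[...,0]>440)&(W[...,0]<600)&(W[...,1]>80)&(W[...,1]<210)
    P=W[m];print(n,len(P),P.min(0).round(0),P.max(0).round(0),((P.min(0)+P.max(0))/2).round(1))
    im=c["image"][:,:,::-1]
    cv2.imwrite(f"pics/{n}{sys.argv[1]}.png",cv2.resize(im[100:260,200:440] if n=="scene" else im[140:300,210:450] if n=="top" else im,None,fx=3 if n!="wrist" else 1.2,fy=3 if n!="wrist" else 1.2,interpolation=cv2.INTER_CUBIC))
E
python3 ring.py 4 2
```

```text
t: 11.7
position: [509.7, 129.5, 251.9]
eef_rot: [0.891, 0.168, 0.033, 0.421]
contact_force: [-2.3, 2.6, -6.1]
grip_width: -0.4
11.7 [509.7 129.5 251.9] [ 0.606  0.381  1.658 -0.808  1.509  2.031]
z [ 0.2   -0.74  -0.643] y [ 0.272 -0.588  0.762] F [-2.3  2.6 -6.1]
scene 115 [483. 117. 221.] [538. 150. 276.] [510.3 133.7 248.5]
top 104 [479. 121. 225.] [535. 150. 277.] [506.8 135.5 251. ]
```

The ring is loaded (about 6 N) and has risen about 6 mm. I'll lift another 8 mm.

```bash
python3 -m inch '[{"tx":0,"ty":0.002,"tz":-0.0017,"roll":0},{"tx":0,"ty":0.004,"tz":-0.0034,"roll":0},{"tx":-0.0007,"ty":0.006,"tz":-0.005,"roll":0},{"tx":-0.0007,"ty":0.006,"tz":-0.005,"roll":0},{"tx":-0.0007,"ty":0.006,"tz":-0.005,"roll":0}]'; python3 st.py
python3 ring.py 5 3
```

```text
t: 12.22
position: [510.2, 129.5, 260.2]
eef_rot: [0.89, 0.168, 0.033, 0.422]
contact_force: [-2.5, 5.1, -7.1]
grip_width: -0.1
12.22 [510.2 129.5 260.2] [ 0.605  0.374  1.647 -0.809  1.521  2.018]
z [ 0.201 -0.74  -0.642] y [ 0.271 -0.588  0.762] F [-2.5  5.1 -7.1]
scene 119 [483. 118. 228.] [539. 151. 283.] [510.7 134.4 255.8]
top 98 [481. 120. 234.] [534. 152. 286.] [507.8 136.  259.9]
wrist 1505 [481. 124. 227.] [535. 172. 289.] [508.2 147.8 258.3]
```

View pics/scene5.png

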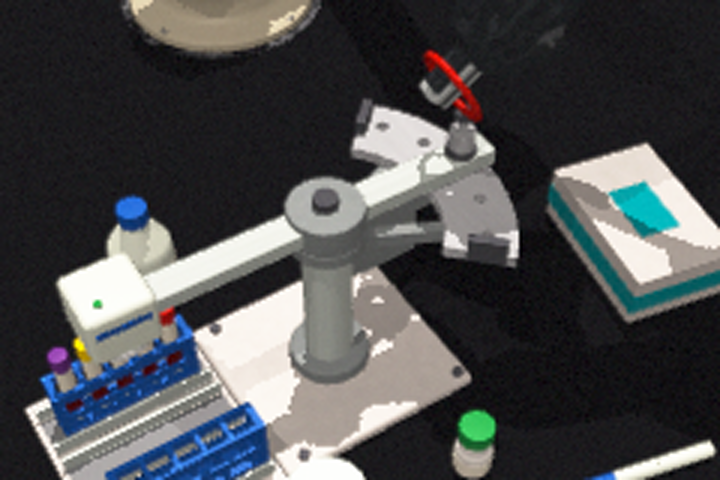

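View pics/wrist5.png

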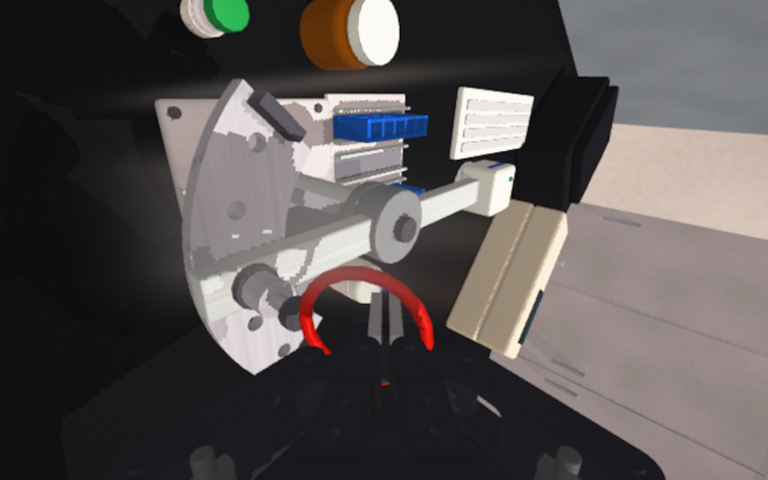

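The pin is up about 14 mm with the arm still at its hole. The ring is about 107 mm from the pivot, which the top disc puts at (546, 37). The swing therefore needs the ring to move about (32, 8) mm in the world.

```bash
python3 -m inch '[{"tx":0.0015,"ty":0,"tz":0,"roll":0},{"tx":0.004,"ty":0.0002,"tz":0,"roll":0},{"tx":0.0075,"ty":0.0006,"tz":0,"roll":0},{"tx":0.011,"ty":0.001,"tz":0,"roll":0},{"tx":0.0145,"ty":0.0016,"tz":0,"roll":0},{"tx":0.018,"ty":0.002,"tz":0,"roll":0},{"tx":0.0215,"ty":0.0025,"tz":0.0005,"roll":0},{"tx":0.025,"ty":0.003,"tz":0.0005,"roll":0},{"tx":0.028,"ty":0.0035,"tz":0.0005,"roll":0},{"tx":0.031,"ty":0.004,"tz":0.0007,"roll":0},{"tx":0.033,"ty":0.0042,"tz":0.0007,"roll":0},{"tx":0.033,"ty":0.0042,"tz":0.0007,"roll":0},{"tx":0.033,"ty":0.0042,"tz":0.0007,"roll":0}]'; python3 st.py
python3 ring.py 6 3
```

```text
t: 13.45
position: [543.1, 137.1, 260.3]
eef_rot: [0.89, 0.168, 0.034, 0.422]
contact_force: [0.2, 5.4, -7.4]
grip_width: -0.6
13.45 [543.1 137.1 260.3] [ 0.586  0.414  1.58  -0.817  1.527  1.986]
z [ 0.202 -0.74  -0.641] y [ 0.271 -0.587  0.763] F [ 0.2  5.4 -7.4]
scene 98 [522. 129. 231.] [575. 157. 282.] [549.  142.9 256.3]
top 105 [515. 129. 234.] [572. 155. 283.] [543.4 141.9 258.8]
wrist 1642 [517. 131. 227.] [573. 180. 290.] [545.1 155.3 258.4]
```

View pics/top6.png

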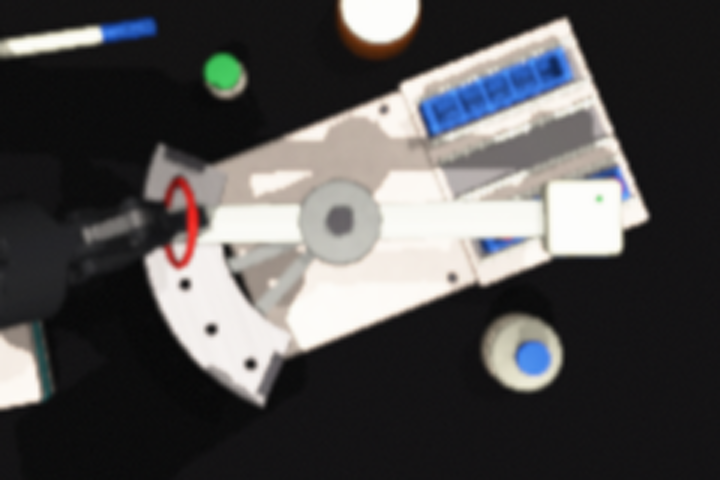

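View pics/wrist6.png

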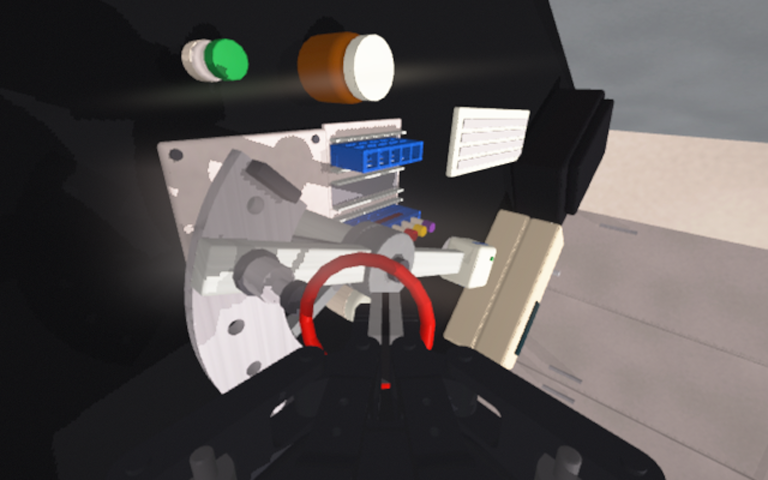

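```bash
cat > ang.py <<'E'
from bench import *
from h import *
def head(c):
    W,ok=cloud(c);P=W.reshape(-1,3);z=P[:,2]
    bright=(c["image"].reshape(-1,3).min(1)>150)
    m=ok.ravel()&(z>197)&(z<212)&(P[:,1]<-85)&(P[:,1]>-180)&(P[:,0]>500)&(P[:,0]<680)&bright
    b=m.reshape(400,640);pts=P[m][:,:2]
    r=cv2.minAreaRect(pts.astype(np.float32));return len(pts),pts.mean(0).round(1),np.round(r[0],1),np.round(r[1],1)
c0=pickle.load(open("pics/top0.pkl","rb"));s0=pickle.load(open("pics/scene0.pkl","rb"))
def disc(c):
    W,ok=cloud(c);P=W.reshape(-1,3);d=np.hypot(P[:,0]-546,P[:,1]-37)
    m=ok.ravel()&(d<45)&(P[:,2]>196)&(P[:,2]<206);pts=P[m][:,:2];return cv2.minEnclosingCircle(pts.astype(np.float32)),pts.mean(0)
cn=capture("top");sn=capture("scene")
for a,b in((c0,cn),(s0,sn)):
    D=disc(a);pv=np.array(D[0][0]);print('disc',D)
    A=[]
    for c in(a,b):
        h=head(c);v=h[2]-pv;v2=h[1]-pv;A.append([np.degrees(np.arctan2(v[1],v[0])),np.degrees(np.arctan2(v2[1],v2[0]))]);print(h,np.hypot(*v))
    print('az',A,'diff',np.subtract(A[1],A[0]))
E
python3 ang.py
```

```text
disc (((552.7554321289062, 34.27410888671875), 25.56915855407715), array([546.48041803,  37.07304035]))
(602, array([ 609.7, -119.5]), array([ 610.2, -120.1]), array([51.8, 51.9])) 164.71564549995
(596, array([ 551.1, -131.3]), array([ 552.1, -131.4]), array([50.3, 50.2])) 165.67540537654932
az [[np.float64(-69.58912642902406), np.float64(-69.67974845632892)], [np.float64(-90.22666968954515), np.float64(-90.57283179490614)]] diff [-20.63754326 -20.89308334]
disc (((548.63037109375, 35.999664306640625), 9.73756217956543), array([549.07259208,  36.11409905]))
(509, array([ 614.2, -120.8]), array([ 612.6, -120.4]), array([52.1, 51.6])) 168.9762362512351
(441, array([ 555.9, -133.3]), array([ 554.1, -133.4]), array([53.3, 50.5])) 169.48794384136772
az [[np.float64(-67.75475861385922), np.float64(-67.30655955527001)], [np.float64(-88.15065858796056), np.float64(-87.54126301567398)]] diff [-20.39589997 -20.23470346]
```

Two cameras put the arm at -20.2°, about 4 mm past the hole at the ring, so I'll come back.

```bash
python3 -m inch '[{"tx":-0.001,"ty":0,"tz":0,"roll":0},{"tx":-0.0025,"ty":-0.0002,"tz":0,"roll":0},{"tx":-0.004,"ty":-0.0004,"tz":0,"roll":0},{"tx":-0.004,"ty":-0.0004,"tz":0,"roll":0}]'; python3 st.py; python3 ang.py; python3 ring.py 7 3
```

```text
t: 14.03
position: [538.9, 136.4, 260.3]
eef_rot: [0.89, 0.168, 0.034, 0.421]
contact_force: [0.4, 6.5, -6.6]
grip_width: 0.1
14.03 [538.9 136.4 260.3] [ 0.588  0.409  1.588 -0.815  1.525  1.99 ]
z [ 0.202 -0.739 -0.642] y [ 0.271 -0.588  0.762] F [ 0.4  6.5 -6.6]
disc (((552.7554321289062, 34.27410888671875), 25.56915855407715), array([546.48041803,  37.07304035]))
(602, array([ 609.7, -119.5]), array([ 610.2, -120.1]), array([51.8, 51.9])) 164.71564549995
(618, array([ 558.8, -131.3]), array([ 558.9, -132. ]), array([51.9, 52.3])) 166.3876047077873
az [[np.float64(-69.58912642902406), np.float64(-69.67974845632892)], [np.float64(-87.88362915241774), np.float64(-87.9092474180217)]] diff [-18.29450272 -18.22949896]
disc (((548.63037109375, 35.999664306640625), 9.73756217956543), array([549.07259208,  36.11409905]))
(509, array([ 614.2, -120.8]), array([ 612.6, -120.4]), array([52.1, 51.6])) 168.9762362512351
(446, array([ 563.3, -132.8]), array([ 561.3, -133. ]), array([51.4, 50.5])) 169.47390959194664
az [[np.float64(-67.75475861385922), np.float64(-67.30655955527001)], [np.float64(-85.71264895815831), np.float64(-85.03315741528125)]] diff [-17.95789034 -17.72659786]
scene 89 [523. 128. 244.] [571. 150. 283.] [546.9 139.2 263.6]
top 109 [509. 129. 235.] [568. 155. 284.] [538.5 141.8 259.1]
wrist 1569 [512. 131. 227.] [568. 179. 290.] [540.2 155.  258.3]
```

The arm is at -17.9°, on the hole. Lowering the pin.

```bash
python3 -m inch '[{"tx":0,"ty":-0.002,"tz":0.0017,"roll":0},{"tx":0,"ty":-0.004,"tz":0.0034,"roll":0},{"tx":0.0005,"ty":-0.006,"tz":0.005,"roll":0},{"tx":0.0007,"ty":-0.008,"tz":0.0067,"roll":0},{"tx":0.001,"ty":-0.01,"tz":0.0084,"roll":0},{"tx":0.001,"ty":-0.012,"tz":0.01,"roll":0},{"tx":0.0015,"ty":-0.014,"tz":0.0118,"roll":0},{"tx":0.0017,"ty":-0.0165,"tz":0.0139,"roll":0},{"tx":0.002,"ty":-0.019,"tz":0.016,"roll":0},{"tx":0.002,"ty":-0.019,"tz":0.016,"roll":0}]'; python3 st.py; python3 ang.py|grep -v disc; python3 ring.py 8 3
```

```text
t: 15.12
position: [538.3, 134.5, 235.7]
eef_rot: [0.89, 0.168, 0.033, 0.423]
contact_force: [0.4, -0.0, 0.4]
grip_width: 0.0
15.12 [538.3 134.5 235.7] [ 0.587  0.432  1.622 -0.82   1.491  2.03 ]
z [ 0.2   -0.742 -0.639] y [ 0.271 -0.585  0.764] F [ 0.4 -0.   0.4]
(602, array([ 609.7, -119.5]), array([ 610.2, -120.1]), array([51.8, 51.9])) 164.71564549995
(613, array([ 558.8, -131.3]), array([ 558.9, -132.1]), array([51.8, 53. ])) 166.48753653703997
az [[np.float64(-69.58912642902406), np.float64(-69.67974845632892)], [np.float64(-87.88490005212932), np.float64(-87.9092474180217)]] diff [-18.29577362 -18.22949896]
(509, array([ 614.2, -120.8]), array([ 612.6, -120.4]), array([52.1, 51.6])) 168.9762362512351
(449, array([ 563.3, -132.8]), array([ 560.6, -133.1]), array([52.6, 50.6])) 169.52276686266032
az [[np.float64(-67.75475861385922), np.float64(-67.30655955527001)], [np.float64(-85.95110226530207), np.float64(-85.03315741528125)]] diff [-18.19634365 -17.72659786]
scene 85 [511. 128. 220.] [571. 156. 271.] [541.  142.2 245.5]
top 98 [509. 129. 226.] [569. 154. 290.] [538.7 141.6 257.7]
wrist 2005 [508. 131. 215.] [568. 177. 274.] [538.4 154.  244.5]
```

View pics/wrist8.png

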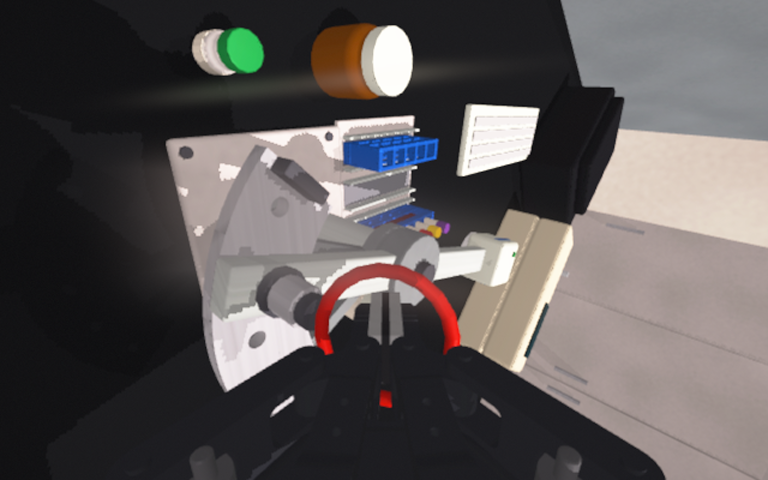

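View pics/scene8.png

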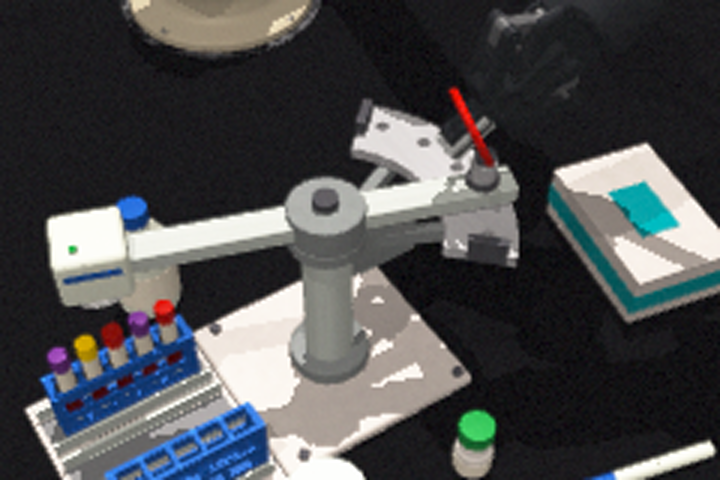

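The ring top is back at its home height (271–274 mm), contact force is about zero, and the angle is about -18°. Withdrawing straight back along the finger.

```bash
python3 -m inch '[{"tx":0,"ty":0,"tz":-0.007,"roll":0},{"tx":0,"ty":0,"tz":-0.016,"roll":0},{"tx":0,"ty":0,"tz":-0.028,"roll":0},{"tx":0,"ty":0,"tz":-0.042,"roll":0},{"tx":0,"ty":0,"tz":-0.06,"roll":0},{"tx":0,"ty":0,"tz":-0.085,"roll":0},{"tx":0,"ty":0,"tz":-0.115,"roll":0},{"tx":0,"ty":0,"tz":-0.15,"roll":0},{"tx":0,"ty":0,"tz":-0.18,"roll":0},{"tx":0,"ty":0,"tz":-0.18,"roll":0},{"tx":0,"ty":0,"tz":-0.18,"roll":0}]'; python3 st.py; python3 ang.py|grep -v disc; python3 ring.py 9 3
python3 - <<'E'
from bench import *
from h import *
c=capture("top");W,ok=cloud(c);P=W[ok&(W[...,2]>55)&(W[...,2]<110)]
I=c["image"][ok&(W[...,2]>55)&(W[...,2]<110)]
c0=pickle.load(open("pics/top0.pkl","rb"))
for l in ["reagent_bottle","dropper_vial","wash_jar","kit_box","marker","rack_full_mid","rack_empty_mid"]:
    print(l,[(d["p"],d["point"]) for d in boxes_of(l,c)][:1])
E
```

```text
t: 16.28
position: [502.2, 270.8, 352.2]
eef_rot: [0.89, 0.168, 0.035, 0.422]
contact_force: [-0.3, -0.0, -0.1]
grip_width: -0.0
16.28 [502.2 270.8 352.2] [ 0.786  0.449  1.283 -0.765  1.846  1.936]
z [ 0.204 -0.739 -0.642] y [ 0.271 -0.588  0.762] F [-0.3 -0.  -0.1]
(602, array([ 609.7, -119.5]), array([ 610.2, -120.1]), array([51.8, 51.9])) 164.71564549995
(610, array([ 558.9, -131.5]), array([ 558.9, -132.1]), array([51.8, 52.4])) 166.48753653703997
az [[np.float64(-69.58912642902406), np.float64(-69.67974845632892)], [np.float64(-87.88490005212932), np.float64(-87.87725168598105)]] diff [-18.29577362 -18.19750323]
(509, array([ 614.2, -120.8]), array([ 612.6, -120.4]), array([52.1, 51.6])) 168.9762362512351
(448, array([ 563.3, -132.8]), array([ 561.3, -133.1]), array([51.2, 50.6])) 169.57362992293534
az [[np.float64(-67.75475861385922), np.float64(-67.30655955527001)], [np.float64(-85.71517491171969), np.float64(-85.03315741528125)]] diff [-17.9604163  -17.72659786]
scene 84 [512. 128. 220.] [570. 156. 271.] [541.  142.1 245.5]
top 111 [509. 131. 212.] [569. 159. 272.] [538.7 145.2 242.2]
wrist 505 [508. 131. 219.] [568. 159. 270.] [538.1 144.7 244.9]
reagent_bottle [(0.82, [257.1, 382.9])]
dropper_vial [(0.53, [164.9, 286.3])]
wash_jar [(0.79, [144.9, 331.3])]
kit_box [(0.91, [248.0, 202.8])]
marker [(0.85, [153.3, 232.1])]
rack_full_mid [(0.56, [214.5, 379.9])]
rack_empty_mid [(0.67, [170.6, 370.7])]
```

View pics/top9.png

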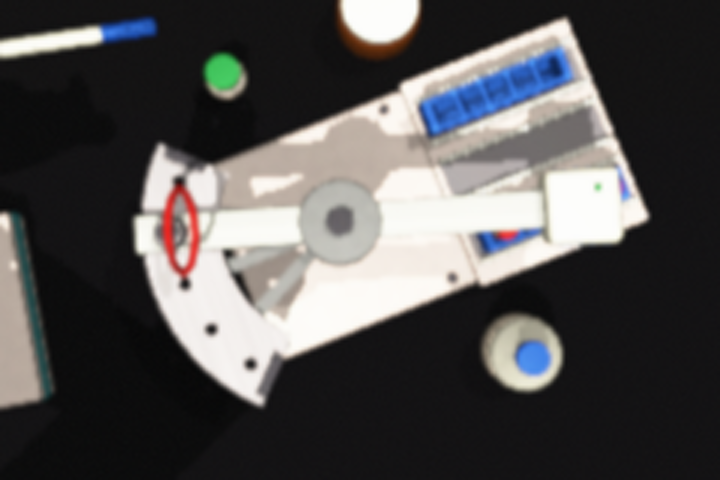

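View pics/scene9.png

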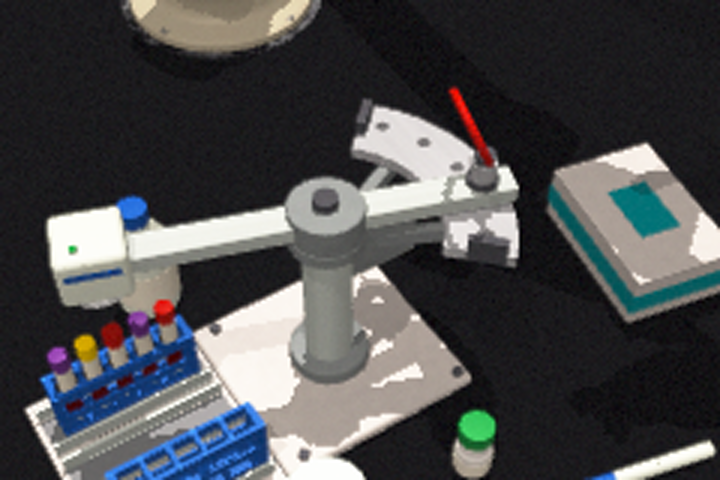

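```bash
python3 -c "
from bench import *
print(hand_in())"
```

```text
the job is handed in; nothing more can be done
None
```

The pin is home in the next hole, the camera stands over the rack with tubes, and I've handed the job in. No verdict was reported.

**How it was done:** The moves only allow shifts and roll, so I tilted the tool by pushing against the arm's reach limit in free space until it pointed about 40° down. I put the closed fingertips through the red ring without pinching it and lifted the pin about 14 mm at its start hole. I swung the arm toward the robot-side lane, came back about 4 mm after overshooting to 20°, lowered the pin, and withdrew. At pause readings the force stayed at or below about 9 N while the fingers were on the ring. There was one reading of about 27 N earlier, in free space, when the arm ran against its joint limit.

**Last checks, about 16.4 s on the clock:**
- **Pin:** the ring is back at its starting height in both views (top edge 271–272 mm, against 271–273 mm at the start), so the pin is home.
- **Arm angle:** the scene and top views give -17.7° to -18.3°, against -18° wanted.
- **Camera:** the camera head is at about (559, -132). From the first top picture I put the middle of the full rack at about (562, -128), roughly 5 mm away.
- **Robot:** it is clear of everything, with a contact force of about 0.
- **Racks and bystanders:** in the final pictures they look upright and in place. I didn't measure them one by one.

**Disagreements:**
- The top and scene cameras differ by 1–3 mm, and by about 4 mm on the pivot disc's centre.
- While the gripper was still in the ring, the top view gave one bad ring height, which cleared after I withdrew.

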